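Lock the spice tin and hold it tight on its seal

ROBOT

A 6-joint arm with a two-finger parallel gripper is mounted at the origin on the work surface. World frame = base frame: x ahead of the robot, y to its left, z up, the work surface at z = 0. Lengths are in m, angles in degrees, forces in N, time in s.
With the tool pointing down it reaches from about 0.3 to 0.75 m from the base axis. Payload 8.5 kg.
Tool frame: the origin (TCP) lies midway between the tips of the shut fingers; the grasp point (between the pads) lies 19 mm behind it; z points along the fingers, y is the line along which they close (so a half turn about z gives the same grasp; the last joint's range is limited). The gripper opens to 85 mm and grips with 20 to 120 N. Pads are 22 mm wide; open, the fingers measure 114 mm over their backs; the gripper's body (76 mm by 85 mm) begins 54 mm behind the grasp point. The pads swing forward as they close: fully open they stand 13 mm farther back than shut.
Start: joints at [60.373, 21.807, 74.336, -0, 83.858, -12.336], TCP at [0.163, 0.525, 0.231] pointing down, gripper open.
Joint ranges: [-178.18, 178.18], [-50.72, 133.34], [12.68, 142.11], [-81.47, 261.47], [9.98, 163.14], [-165.26, 165.26]. Speed limits (degrees/s): [136.94, 136.94, 180, 180, 180, 180].

INTERFACE

Orientations are given as a 3x3 rotation matrix whose columns are the frame's x, y, z axes.
In Python, from rig import env, get_image, close_job gives the robot as it stands.
- The arm moves only by the tool step_arm, never from a script. Its argument "targets" is a list of rows, each a list of 2 entries, a list of its own where there are three numbers: the shift along the tool's x, y, z as a fraction of full scale, then the turn, a rotation vector about the tool's x, y, z as a fraction of full scale. In form: [[[x, y, z], [wx, wy, wz]], ...]. A call has 1 to 10 rows; each row is the pose to reach, as a shift and turn from the pose commanded when the call began, along the tool's axes at that moment; what a row does not reach only later rows make up. Full scale, the value 1, is 0.3 m for a shift and 45 degrees for a turn. A row lasts 1/12 s, in which the tool goes at most 41.7 mm and 7.16 degrees, less where a joint would pass 70% of its speed; a pose out of reach is approached as far as the arm can. A call with a number of a shift or a turn outside -1 to 1 is refused whole. A call with a gripper value outside its range is refused whole. "jaw" is the finger opening in mm, from 0 to 85.4, set as the call begins (left out, the last holds). The fingers move at their own pace and stop on an object; "grip_force" is the grip in N (left out, the last holds). Time passes only in rows, so rows that repeat a pose let the fingers close. It gives the time, the measured TCP pose, the force, the opening and the grip force at its end, in the units of the state.
- env.observe(): the state, without advancing time (a new reading comes with each control period).
- get_image(name): name is "side" or "top" or "wrist"; returns a dict with "img" (400x640x3 uint8, red, green, blue), "z_map" (400x640 float32, m along the optical axis (not along the pixel's ray), 0 where there is no reading), "intrinsics" (3x3 intrinsics, pixels), "rvec" (rotation vector, rad) and "tvec" (3), from world to camera coordinates, as OpenCV has them. Camera axes: x right, y down, z forward; pixel columns grow to the right and rows downward; lengths in m; the calibration is good to about 2 mm. A picture is of the moment at which its call begins.
- close_job(): hands the job in; it is judged then, once.
The state is a dict: "time_s": time; "q": joint angles; "qvel": joint speeds; "joint_efforts": joint torques, N m; "position": TCP position; "tool_rot": TCP orientation; "ft_force": force on the tool from outside, world axes, zero at the start; "wrist_torque": the same for the moment, N m; "grip_width": finger opening in m; "gripper_force": force on a finger pad.
Only numpy, scipy, OpenCV 4.12 (cv2) and the standard library are available. Lean on these libraries where they do the work, as an engineer would, in place of code of your own. Each camera call takes 0.05 s, during which the arm holds its last target. There are 200 camera calls.

TASK

Shut up the two-tier steel spice tin: push its open drawer fully home until it clicks in, then swing the lid down onto its seal, and then fetch the locking pin standing in the chopping board's hanging hole and push it from above all the way down through the holes in the lid's tab, the tin's lug and the drawer's tab. Keep pressing the pin down so that its collar holds the lid fully shut on the springy seal, and finish like that, still holding the pin and pressing, because someone else will slip the retaining clip on underneath. Leave the other things on the board and counter where they are.

Things in the scene. Friction and masses are not known exactly. Their poses are not given: they have to be found in the camera images.
- tin: Steel spice tin, fast on the counter, 110 deep (its x) x 150 wide (its y) x 74 high at the rim. Origin: centre of its underside; z up; front (drawer, tabs) faces its -x, hinge along its back edge. Shut, the three tabs (3 thick, 32 wide, holes 10.5 in diameter) have their holes on one vertical axis at x -78, y 0
- tin_hole (a point): centre of the hole in the fixed lug on the tin's front, at the lug's top face: tin frame x -78, y 0, 55 above the counter. The lug's nose reaches x -95
- lid_hinge (a point): middle of the lid's hinge axis: tin frame x +57.5, y 0, 70 above the counter; the axis runs along the tin's y
- lid (a joint): lid angle, rad: 0 fully shut, grows as it opens up and back, to 1.6. Stiff hinge (0.1 N m): it stays where left. Flat plate, 160 g, 117 from hinge to front edge, 156 wide; outer face 6.5 from the hinge axis. Its seal's front lip is springy: a lid laid down rests at about 0.026 and springs back there when let go; about 6 N down at the tab shuts it
- lid_hole (a point): centre of the hole in the lid's tab, on the face that is on top when shut (then 65 above the counter; 3.5 higher when only resting on the seal). The tab's nose is 17 in front of the hole, the lid's front skirt 19 behind it; the lid's top lies 11.5 above the tab's top
- drawer (a joint): how far the drawer is open, m: 0 home, up to 0.055. Slides along the tin's x (out towards -x), friction 0.8 N; a spring ball resists with about 4 N from 8 to 4 mm open, then pulls the drawer home and keeps it there
- drawer_hole (a point): centre of the hole in the drawer's tab, at its top face, 42 above the counter. The tab stands out level from the top edge of the drawer's front; its nose is 23 in front of the hole (6 beyond the noses of lug and lid tab) and may be pushed. The front is 142 wide, 7 to 42 above the counter
- pin: steel locking pin, about 70 g, upright, collar on the board. Origin: centre of the collar's underside; z up. Collar 24 in diameter, z 0 to 4; on it a knurled knob to grip, 18 in diameter, z 4 to 36; below it a shank 8 in diameter, 35 long, with bevelled foot. Seated, its collar lies on the lid's tab and its foot 9 below the drawer's tab
- pin_tip (a point): centre of the foot of the pin's shank, 35 below its origin
- board: wooden chopping board lying fast on the counter, 340 (its x) x 240 (its y) x 38 thick. Origin: centre of its underside. Its through hanging hole, 12 in diameter, is at x = -145, y = -85 in its frame: the pin's shank stands in it
- spatula: teal silicone spatula, 250 long and 52 wide, 11 high, lying on the board along its x; origin near its middle, at its underside. Bystander
- turner: steel dosa turner, 290 long and 80 wide, 16 high, lying on the board; origin near its middle, at its underside. Bystander
- ramekin: white ceramic ramekin, 74 in diameter and 42 high, on the board; origin at the centre of its underside. Bystander
- tumbler: steel tumbler, 76 in diameter and 90 high, on the counter; origin at the centre of its underside. Bystander
- jar: glass jar with steel cap, 62 in diameter and 95 high, on the counter to the right of the tin; origin at the centre of its underside. Bystander
- mortar: grey stone mortar, 84 in diameter and 60 high, on the counter near the robot; origin at the centre of its underside. Bystander
- ladle: steel spoon ladle, 210 long, 28 high, lying on the counter between robot and tin; origin at its middle, at its underside. Bystander
Mind the look-alikes: they are no part of the job. Of the things shaped like the pin, the steel one is meant.

How it is judged:
By the outcome, as a careful person would: the job done as asked, in the order asked, and still so for the second after the job is handed in, while the arm keeps its last pose, push and grip.
It also fails if it takes over 69 s, if anything falls off the work surface, if the arm or the gripper's body presses on something with over 40 N, if the wrist force passes 120 N, or if a joint passes its speed limit or range.

## Working session

There is one attempt and no reset: what is moved stays moved. The work goes in short steps, Python scripts to look and compute and a tool call to move; the robot and the scene stay as the last step left them, time stands still between calls to the robot, and variables do not carry over. Pictures are saved under pics/ and viewed, at most 10 in all, crops included, and the job is handed in when it is done.

Besides the shell and the picture viewer there is one more tool, called after "Request:" in YAML: its name, and indented under it one key for each argument. step_arm: Moves the arm, as the interface text tells. Its arguments: {"type":"object","properties":{"targets":{"type":"array","items":{"type":"array"}},"jaw":{"type":"number"},"grip_force":{"type":"number"}},"required":["targets"]}

```bash
mkdir -p pics; ls; cat > h.py <<'E'
import numpy as np, cv2
from rig import env, get_image, close_job
def pts(d):
    K=np.array(d['intrinsics']);R,_=cv2.Rodrigues(np.array(d['rvec'],float));t=np.array(d['tvec'],float).ravel()
    z=d['z_map'];v,u=np.mgrid[:z.shape[0],:z.shape[1]]
    P=np.stack([(u-K[0,2])/K[0,0]*z,(v-K[1,2])/K[1,1]*z,z],-1)
    W=(P-t)@R; W[z<=0]=np.nan
    return W
def save(n,d):
    cv2.imwrite(f'pics/{n}.png',cv2.cvtColor(d['img'],cv2.COLOR_RGB2BGR)); np.savez(f'{n}.npz',**d)
E
python3 - <<'E'
from h import *
a=get_image('top');b=get_image('side');save('top0',a);save('side0',b)
im=np.vstack([a['img'],b['img']]);im=cv2.resize(im,(480,600),interpolation=cv2.INTER_AREA)
for d in(a,b):
    R,_=cv2.Rodrigues(np.array(d['rvec'],float));print(-R.T@np.array(d['tvec']).ravel(),R[2],d['intrinsics'][0])
s=env.observe();print(s)
E
```

```text
pics
[ 0.35845168 -0.0361882   1.1710978 ] [ 0.18217292 -0.0221316  -0.98301741] [508.82381461   0.         323.09256153]
[ 0.03390258 -0.75016532  0.60791656] [ 0.51889769  0.68218304 -0.5151422 ] [458.70288093   0.         313.05188905]
{'time_s': 0.1, 'q': array([ 6.03720727e+01,  2.18366147e+01,  7.43800898e+01,  2.15296734e-03,
        8.38570956e+01, -1.23358388e+01]), 'qvel': array([ 0.02858666, -0.0957201 , -0.20795649,  0.05637109, -0.01580548,
       -0.080831  ]), 'joint_efforts': array([ 3.44586610e-03, -4.49220085e+01, -2.31651467e+01, -2.55302457e-04,
        3.68978275e-03,  3.15275213e-05]), 'position': array([0.16334442, 0.52490992, 0.23078023]), 'tool_rot': array([[-9.54800546e-01,  2.97246480e-01, -6.69245256e-04],
       [ 2.97247070e-01,  9.54799962e-01, -1.10117599e-03],
       [ 3.11674657e-04, -1.25033463e-03, -9.99999170e-01]]), 'ft_force': array([-0.81639181, -0.63911807,  0.26658778]), 'wrist_torque': array([-0.0125742 ,  0.06019148,  0.01975226]), 'gripper_force': 0.0, 'grip_width': 0.0855907998315117}
```

View pics/top0.png

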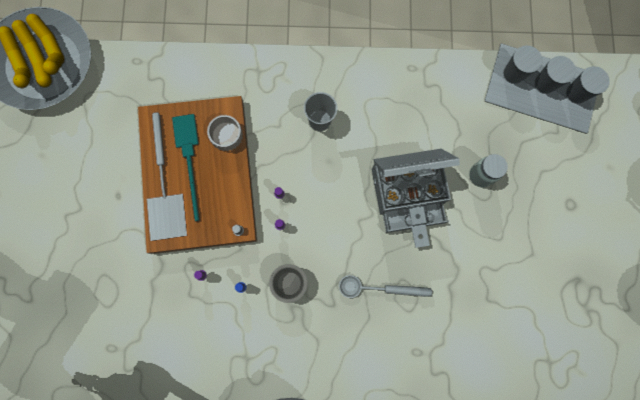

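View pics/side0.png

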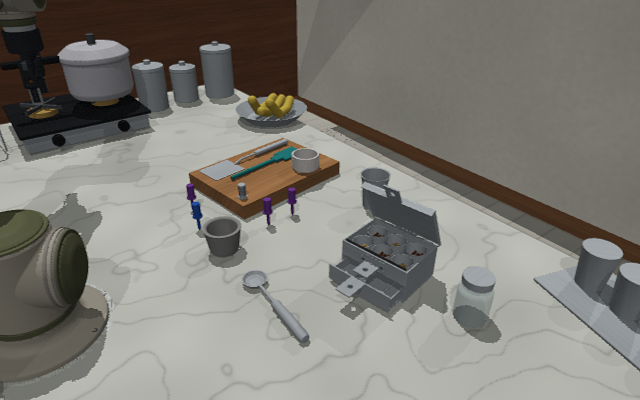

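Top view: tin around (415,190), its tab pointing down the image towards the robot. Pin candidates: steel/grey (237,229) on the board's near-right corner; purple (279,192), (279,224), (200,275); blue (240,287). The steel one in the board hole fits the description. Next I'll confirm it in a crop and measure.

```bash
python3 - <<'E'
from h import *
a=dict(np.load('top0.npz'));b=dict(np.load('side0.npz'))
c1=cv2.resize(a['img'][205:255,205:265],(480,400),interpolation=cv2.INTER_CUBIC)
c2=cv2.resize(b['img'][170:230,180:252],(480,400)[:2],interpolation=cv2.INTER_CUBIC)
cv2.imwrite('pics/pin.png',cv2.cvtColor(np.hstack([c1,c2])[:, :],cv2.COLOR_RGB2BGR)[:, ::1]) if 0 else cv2.imwrite('pics/pin.png',cv2.cvtColor(cv2.resize(np.hstack([c1,c2]),(800,333)),cv2.COLOR_RGB2BGR))
c3=cv2.resize(a['img'][140:255,360:475],(600,600),interpolation=cv2.INTER_CUBIC)
c4=cv2.resize(b['img'][175:310,320:455],(600,600),interpolation=cv2.INTER_CUBIC)
cv2.imwrite('pics/tin.png',cv2.cvtColor(cv2.resize(np.hstack([c3,c4]),(800,400)),cv2.COLOR_RGB2BGR))
np.set_printoptions(precision=4,suppress=True)
for n,d in(('top',a),('side',b)):
    W=pts(d)
    if n=='top':
        # pin top
        m=np.zeros(W.shape[:2],bool);m[215:245,222:252]=1
        z=W[...,2]; 
        print('pin z max',np.nanmax(z[m]), 'board',np.nanmedian(z[m]))
        k=m&(z>0.066);print('pintop',k.sum(),W[k].mean(0),np.ptp(W[k],axis=0)); v,u=np.nonzero(k);print(u.mean(),v.mean())
        k=m&(z>0.05)
        print(W[k].mean(0))
        # board corners
        mm=np.zeros_like(m);mm[90:260,130:262]=1
        k=mm&(z>0.03)&(z<0.045)
        r=cv2.minAreaRect((W[k][:,:2]*1000).astype(np.float32));print('board',r)
        # tin region heights
        mt=np.zeros_like(m);mt[140:255,360:475]=1
        for lo,hi in((.036,.046),(.05,.058),(.066,.08)):
            k=mt&(z>lo)&(z<hi);v,u=np.nonzero(k);print(lo,hi,k.sum(),W[k].mean(0),W[k].min(0),W[k].max(0),u.min(),u.max(),v.min(),v.max())
    else:
        z=W[...,2];m=np.zeros(W.shape[:2],bool);m[175:205,230:256]=1
        k=m&(z>0.066);print('side pintop',k.sum(),W[k].mean(0),np.ptp(W[k],axis=0))
E
```

```text
pin z max 0.07833910115093111 board 0.03697632146605727
pintop 58 [0.4782 0.1248 0.0724] [0.0173 0.0172 0.0112]
236.51724137931035 228.8448275862069
[0.4777 0.1242 0.0709]
board ((611.3970947265625, 229.70907592773438), (343.0706481933594, 241.85350036621094), 7.954753398895264)
0.036 0.046 1268 [ 0.5529 -0.2632  0.0425] [ 0.4479 -0.4089  0.0361] [ 0.6346 -0.1752  0.046 ] 373 474 166 247
0.05 0.058 666 [ 0.5573 -0.2651  0.0536] [ 0.4977 -0.34    0.05  ] [ 0.6323 -0.1753  0.058 ] 374 447 164 224
0.066 0.08 520 [ 0.5696 -0.2602  0.0721] [ 0.5255 -0.3415  0.066 ] [ 0.6653 -0.1725  0.0799] 374 450 149 210
side pintop 42 [0.4797 0.1198 0.0709] [0.0192 0.0205 0.0077]
```

View pics/pin.png

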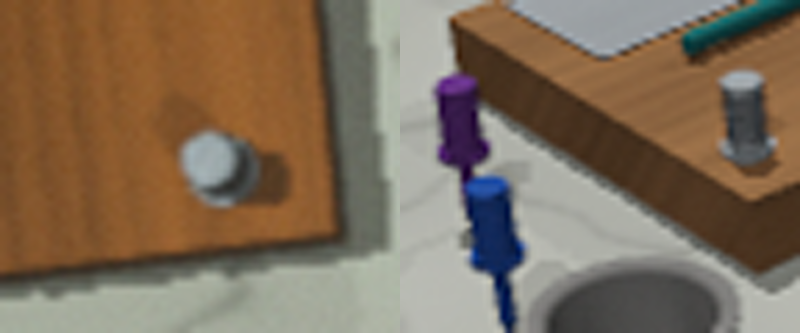

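View pics/tin.png

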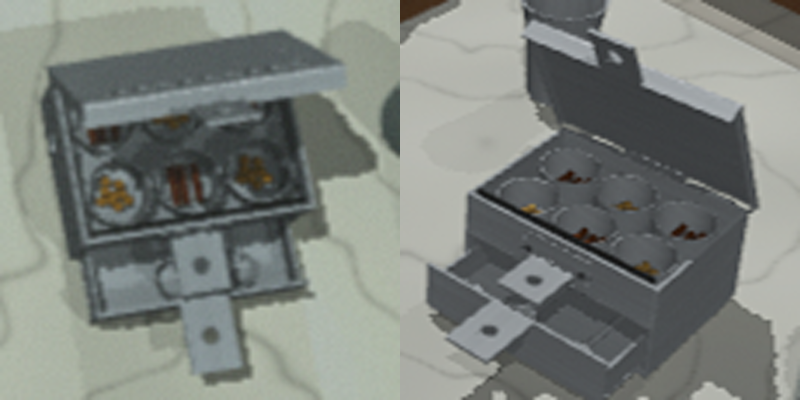

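Confirmed: the grey steel pin stands in the board's hole at top px (237,229); purple and blue ones are look-alikes. The tin crop shows lug hole at about top (417.5,216) and drawer hole (420,236), lid open past ~60°. Next: tin pose and the lid angle.

```bash
cat >> h.py <<'E'
def ray(d,u,v,z):
    K=np.array(d['intrinsics']);R,_=cv2.Rodrigues(np.array(d['rvec'],float));t=np.array(d['tvec'],float).ravel()
    c=-R.T@t; r=R.T@np.array([(u-K[0,2])/K[0,0],(v-K[1,2])/K[1,1],1]); return c+r*(z-c[2])/r[2]
def proj(d,P):
    return cv2.projectPoints(np.array(P,float).reshape(-1,3),np.array(d['rvec'],float),np.array(d['tvec'],float),np.array(d['intrinsics'],float),None)[0].reshape(-1,2)
def dark(d,u,v,r=4):
    g=cv2.cvtColor(d['img'],cv2.COLOR_RGB2GRAY).astype(float);u0,v0=int(round(u)),int(round(v))
    p=g[v0-r:v0+r+1,u0-r:u0+r+1];w=np.clip(np.median(p)-8-p,0,None);V,U=np.mgrid[-r:r+1,-r:r+1];w=w*(U**2+V**2<=r*r)
    return u0+(w*U).sum()/w.sum(),v0+(w*V).sum()/w.sum()
E
python3 - <<'E'
from h import *
np.set_printoptions(precision=4,suppress=True)
a=dict(np.load('top0.npz'));b=dict(np.load('side0.npz'))
for n,d,l,r in(('top',a,(417.5,216.2),(420.1,236.3)),('side',b,(365.6,269.8),(350,286.4))):
    L=dark(d,*l);D=dark(d,*r);pl=ray(d,*L,.055);pd=ray(d,*D,.042);e=pl-pd
    print(n,L,D,pl,pd,np.hypot(*e[:2]),np.degrees(np.arctan2(e[1],e[0])))
# tin outline from side/top clouds; lid plane
W=np.vstack([pts(a)[130:255,355:480].reshape(-1,3),pts(b)[175:310,320:455].reshape(-1,3)]);W=W[~np.isnan(W[:,0])]
pl=ray(a,*dark(a,417.5,216.2),.055)
for yaw in np.radians([2,5,8,11,14]):
    pass
k=W[W[:,2]>.09]; k=k[(np.abs(k[:,1]+.26)<.1)&(k[:,0]<.75)]
c=k.mean(0);u,s,vt=np.linalg.svd(k-c,full_matrices=False);print('lid',len(k),c,vt[2],s/np.sqrt(len(k)),k[:,2].max(), k[k[:,2].argmax()])
print('hinge yaw from lid normal',np.degrees(np.arctan2(vt[2][1],vt[2][0])), 'elev',np.degrees(np.arcsin(vt[2][2])))
E
```

```text
top (np.float64(417.38641975308644), np.float64(215.85802469135803)) (np.float64(420.08079470198675), np.float64(235.90066225165563)) [ 0.5161 -0.2717  0.055 ] [ 0.4729 -0.2797  0.042 ] 0.04392383377281719 10.406675107193088
side (np.float64(364.8615384615385), np.float64(269.2)) (np.float64(349.73249551166964), np.float64(286.088868940754)) [ 0.5173 -0.2757  0.055 ] [ 0.4739 -0.2833  0.042 ] 0.04407596326043787 9.957421495222638
lid 3486 [ 0.6168 -0.2573  0.1459] [-0.8425 -0.155  -0.5159] [0.0459 0.0349 0.0034] 0.20734826935367012 [ 0.5773 -0.26    0.2073]
hinge yaw from lid normal -169.57712570211194 elev -31.05500226262486
```

```bash
cat >> h.py <<'E'
from scipy.spatial.transform import Rotation as Ro
yaw0=np.radians(10.2); X=np.array([np.cos(yaw0),np.sin(yaw0),0]);Y=np.array([-X[1],X[0],0]); LUG=np.array([.5167,-.2735,0])
def tin(x,y,z): return LUG+X*(x+78)/1000+Y*y/1000+np.array([0,0,z/1000])   # tin frame mm -> world
def Rd(yaw): 
    c,s=np.cos(np.radians(yaw)),np.sin(np.radians(yaw)); return np.array([[c,s,0],[s,-c,0],[0,0,-1.]])
def plan(wps,p=None,R=None):
    "wps: (pos,yaw) -> fractions per call"
    s=env.observe()
    p=s['position'] if p is None else p; R=s['tool_rot'] if R is None else R
    for q,y in wps:
        R2=Rd(y);d=R.T@(q-p)/.3;w=Ro.from_matrix(R.T@R2).as_rotvec()/np.radians(45)
        print(np.round(d,4),np.round(w,3),'rows>=',int(np.ceil(max(np.linalg.norm(d)*.3/.0417,np.linalg.norm(w)*45/7.16))));p,R=q,R2
np.set_printoptions(precision=4,suppress=True)
E
python3 -c "
from h import *
A=np.array
plan([(A([.34,.27,.24]),190.2),(A([.42,-.01,.24]),190.2),(A([*tin(-172,0,0)[:2],.24]),190.2),(tin(-172,0,30),190.2)])"
```

```text
[-0.8148 -0.6363 -0.0302] [-0.001 -0.001 -0.611] rows>= 8
[-0.0972 -0.9658  0.    ] [0. 0. 0.] rows>= 7
[ 0.1516 -0.9215  0.    ] [0. 0. 0.] rows>= 7
[0.  0.  0.7] [0. 0. 0.] rows>= 6
```

Request:
step_arm:
  targets:
    - [[-0.1,-0.08,0],[0,0,-0.08]]
    - [[-0.2,-0.16,0],[0,0,-0.16]]
    - [[-0.3,-0.24,-0.01],[0,0,-0.24]]
    - [[-0.4,-0.32,-0.02],[0,0,-0.32]]
    - [[-0.5,-0.4,-0.03],[0,0,-0.4]]
    - [[-0.6,-0.48,-0.03],[0,0,-0.48]]
    - [[-0.7,-0.56,-0.03],[0,0,-0.55]]
    - [[-0.77,-0.61,-0.03],[0,0,-0.611]]
    - [[-0.815,-0.636,-0.03],[0,0,-0.611]]
    - [[-0.815,-0.636,-0.03],[0,0,-0.611]]
  jaw: 0
  grip_force: 40

```text
time_s: 0.93
position: [0.3418, 0.2684, 0.2401]
tool_rot: [[-0.985, -0.174, -0.0], [-0.174, 0.985, -0.001], [0.0, -0.001, -1.0]]
ft_force: [-0.1, 0.6, -0.5]
grip_width: 0.0
gripper_force: 0.0
```

Request:
step_arm:
  targets:
    - [[-0.01,-0.13,0],[0,0,0]]
    - [[-0.02,-0.26,0],[0,0,0]]
    - [[-0.04,-0.39,0],[0,0,0]]
    - [[-0.06,-0.52,0],[0,0,0]]
    - [[-0.07,-0.65,0],[0,0,0]]
    - [[-0.08,-0.78,0],[0,0,0]]
    - [[-0.09,-0.9,0],[0,0,0]]
    - [[-0.097,-0.966,0],[0,0,0]]

```text
time_s: 1.6
position: [0.4207, -0.0121, 0.2402]
tool_rot: [[-0.985, -0.175, -0.0], [-0.175, 0.985, -0.0], [0.0, -0.0, -1.0]]
ft_force: [-0.2, 0.8, -0.3]
grip_width: -0.0001
gripper_force: 0.0
```

Request:
step_arm:
  targets:
    - [[0.02,-0.13,0],[0,0,0]]
    - [[0.04,-0.26,0],[0,0,0]]
    - [[0.06,-0.39,0],[0,0,0]]
    - [[0.08,-0.52,0],[0,0,0]]
    - [[0.1,-0.65,0],[0,0,0]]
    - [[0.13,-0.78,0],[0,0,0]]
    - [[0.152,-0.9,0],[0,0,0]]
    - [[0.152,-0.922,0],[0,0,0]]
    - [[0.152,-0.922,0],[0,0,0]]

```text
time_s: 2.35
position: [0.4245, -0.2912, 0.2395]
tool_rot: [[-0.985, -0.175, -0.001], [-0.175, 0.985, 0.001], [0.001, 0.001, -1.0]]
ft_force: [-0.1, 1.1, -1.1]
grip_width: -0.0
gripper_force: 0.0
```

```bash
python3 - <<'E'
from h import *
s=env.observe();print(s['time_s'],s['position'],s['q'],s['grip_width']);print(s['tool_rot'])
d=get_image('wrist');save('w1',d)
R,_=cv2.Rodrigues(np.array(d['rvec'],float));print(-R.T@np.array(d['tvec']).ravel(),R[2])
print(proj(d,[tin(-78,0,55),tin(-122,0,42)]))
plan([(tin(-172,0,30),190.2)])
E
```

```text
2.35 [ 0.4245 -0.2912  0.2395] [ -47.6519   17.9451   78.8984    0.007    83.2281 -147.7209] -2.521029790419173e-05
[[-0.9846 -0.1748 -0.0008]
 [-0.1748  0.9846  0.001 ]
 [ 0.0006  0.0011 -1.    ]]
[ 0.3513 -0.3043  0.3814] [ 0.286   0.0512 -0.9569]
[[318.8392 257.8995]
 [318.7582 217.6789]]
[ 0.0009 -0.0025  0.6991] [ 0.002 -0.001 -0.001] rows>= 6
```

View pics/w1.png

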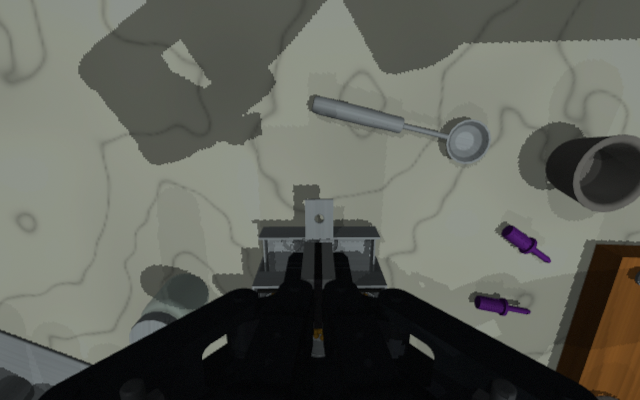

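Wrist view: drawer hole at (319,217), where my tin pose predicts it (318.8,217.7). Ladle at (390,120) is clear. Now go down and push.

Request:
step_arm:
  targets:
    - [[0,0,0.13],[0,0,0]]
    - [[0,0,0.26],[0,0,0]]
    - [[0,0,0.39],[0,0,0]]
    - [[0,0,0.52],[0,0,0]]
    - [[0,0,0.62],[0,0,0]]
    - [[0,0,0.68],[0,0,0]]
    - [[0,0,0.7],[0,0,0]]
    - [[0,0,0.7],[0,0,0]]

```text
time_s: 3.07
position: [0.4244, -0.2882, 0.0297]
tool_rot: [[-0.984, -0.179, -0.002], [-0.179, 0.984, 0.002], [0.001, 0.002, -1.0]]
ft_force: [0.8, -0.1, 0.4]
grip_width: -0.0004
gripper_force: 0.0
```

Request:
step_arm:
  targets:
    - [[-0.03,0,0],[0,0,0]]
    - [[-0.05,0,0],[0,0,0]]
    - [[-0.07,0,0],[0,0,0]]
    - [[-0.09,0,0],[0,0,0]]
    - [[-0.11,0,0],[0,0,0]]
    - [[-0.13,0,0],[0,0,0]]
    - [[-0.15,0,0],[0,0,0]]
    - [[-0.165,0,0],[0,0,0]]
    - [[-0.175,0,0],[0,0,0]]
    - [[-0.175,0,0],[0,0,0]]

```text
time_s: 3.9
position: [0.4765, -0.2807, 0.0302]
tool_rot: [[-0.984, -0.177, 0.0], [-0.177, 0.984, -0.0], [-0.0, -0.0, -1.0]]
ft_force: [0.0, -0.6, 0.5]
grip_width: -0.0002
gripper_force: 0.0
```

```bash
python3 - <<'E'
from h import *
s=env.observe();p=s['position'];print(s['time_s'],p,s['ft_force'], 'tin x',(p-LUG)@X*1000-78,(p-LUG)@Y*1000)
E
```

```text
3.9 [ 0.4765 -0.2807  0.0302] [ 0.013  -0.5671  0.5012] tin x -118.81237293425085 0.03568559697995476
```

Request:
step_arm:
  targets:
    - [[-0.007,0,0],[0,0,0]]
    - [[-0.014,0,0],[0,0,0]]
    - [[-0.02,0,0],[0,0,0]]
    - [[-0.025,0,0],[0,0,0]]
    - [[-0.025,0,0],[0,0,0]]

```text
time_s: 4.32
position: [0.4836, -0.2795, 0.0303]
tool_rot: [[-0.984, -0.177, 0.0], [-0.177, 0.984, 0.0], [-0.0, 0.0, -1.0]]
ft_force: [-0.5, 0.5, -0.5]
grip_width: -0.0001
gripper_force: 0.0
```

```bash
python3 - <<'E'
from h import *
s=env.observe();p=s['position'];print(s['time_s'],p,s['ft_force'], 'tin x',(p-LUG)@X*1000-78,(p-LUG)@Y*1000)
d=get_image('wrist');save('w2',d)
print(proj(d,[tin(-101,0,42),tin(-78,0,55),tin(-95,0,55)]))
b=get_image('side');save('s2',b)
c=[cv2.resize(d['img'][150:350,200:440],(480,400)),cv2.resize(b['img'][190:320,320:450],(400,400))]
c[1]=cv2.resize(c[1],(320,400))
cv2.imwrite('pics/push.png',cv2.cvtColor(np.hstack(c),cv2.COLOR_RGB2BGR))
E
```

```text
4.3167 [ 0.4836 -0.2795  0.0303] [-0.451   0.4865 -0.489 ] tin x -111.65214764765325 0.0018172617691570095
[[317.7182 292.1776]
 [317.6892 352.7747]
 [317.6902 321.0734]]
```

View pics/push.png

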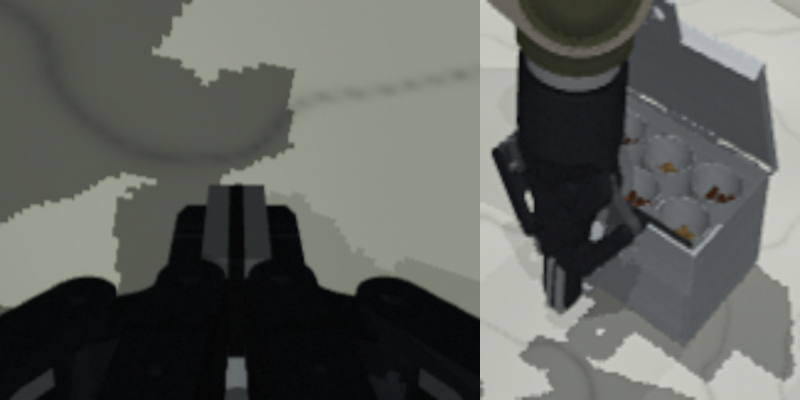

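The side view shows the drawer front flush with the tin body. I'll push slightly further to confirm the hard stop.

Request:
step_arm:
  targets:
    - [[-0.004,0,0],[0,0,0]]
    - [[-0.008,0,0],[0,0,0]]
    - [[-0.008,0,0],[0,0,0]]

```text
time_s: 4.67
position: [0.4849, -0.2792, 0.0303]
tool_rot: [[-0.984, -0.177, -0.002], [-0.177, 0.984, -0.0], [0.002, 0.0, -1.0]]
ft_force: [-6.0, -2.4, 2.1]
grip_width: 0.0001
gripper_force: 3.1
```

Hard stop reached: 6 N at the home position, so the drawer is in. Now over the lid and swing it shut.

Request:
step_arm:
  targets:
    - [[0.03,0,0],[0,0,0]]
    - [[0.05,0,0],[0,0,0]]
    - [[0.05,0,-0.13],[0,0,0]]
    - [[0.05,0,-0.26],[0,0,0]]
    - [[0.05,0,-0.39],[0,0,0]]
    - [[0.05,0,-0.52],[0,0,0]]
    - [[0.05,0,-0.64],[0,0,0]]
    - [[0.05,0,-0.72],[0,0,0]]
    - [[0.05,0,-0.735],[0,0,0]]
    - [[0.05,0,-0.735],[0,0,0]]

```text
time_s: 5.5
position: [0.471, -0.282, 0.2522]
tool_rot: [[-0.984, -0.177, 0.003], [-0.177, 0.984, -0.002], [-0.002, -0.003, -1.0]]
ft_force: [-0.8, -0.1, -0.6]
grip_width: -0.0001
gripper_force: 0.0
```

Request:
step_arm:
  targets:
    - [[-0.12,0,0],[0,0,0]]
    - [[-0.24,0,0],[0,0,0]]
    - [[-0.36,0,0],[0,0,0]]
    - [[-0.48,0,0],[0,0,0]]
    - [[-0.55,0,0],[0,0,0]]
    - [[-0.55,0,0],[0,0,0]]

```text
time_s: 6.0
position: [0.6358, -0.251, 0.2467]
tool_rot: [[-0.984, -0.18, -0.003], [-0.18, 0.984, 0.003], [0.003, 0.004, -1.0]]
ft_force: [-0.8, -0.1, 0.4]
grip_width: -0.0001
gripper_force: 0.0
```

```bash
python3 - <<'E'
from h import *
s=env.observe();p=s['position'];print(s['time_s'],p,s['ft_force'],s['q'], 'tin x',(p-LUG)@X*1000-78,(p-LUG)@Y*1000)
a=get_image('top');save('top2',a)
W=np.vstack([pts(get_image('side'))[175:310,320:455].reshape(-1,3)]);W=W[~np.isnan(W[:,0])]
T=np.c_[(W-LUG)@X*1000-78,(W-LUG)@Y*1000,W[:,2]*1000]
k=T[(T[:,2]>90)&(T[:,2]<205)&(T[:,1]<-40)&(T[:,1]>-80)&(np.abs(T[:,0])<65)]
for z in range(100,200,20):
    q=k[np.abs(k[:,2]-z)<5]; print(z,len(q),np.median(q[:,0]) if len(q) else '')
E
```

```text
6.0 [ 0.6358 -0.251   0.2467] [-0.8262 -0.0565  0.4195] [ -31.4556   35.7898   47.5448    0.0484   96.9209 -131.8122] tin x 43.226811702204174 1.0933416285765254
100 55 48.90999418715029
120 63 38.79281043502496
140 56 29.19609208005737
160 12 19.048346136703707
180 38 12.167391436409638
```

Request:
step_arm:
  targets:
    - [[0,0,0.1],[0,0,0]]
    - [[0,0,0.2],[0,0,0]]
    - [[0,0,0.26],[0,0,0]]
    - [[0,0,0.275],[0,0,0]]
    - [[0,0,0.275],[0,0,0]]

```text
time_s: 6.52
position: [0.632, -0.2527, 0.1671]
tool_rot: [[-0.984, -0.176, -0.003], [-0.176, 0.984, 0.002], [0.002, 0.002, -1.0]]
ft_force: [0.0, -0.5, 0.7]
grip_width: 0.0002
gripper_force: 0.0
```

Request:
step_arm:
  targets:
    - [[0.045,0,0.01],[0,0,0]]
    - [[0.08,0,0.03],[0,0,0]]
    - [[0.115,0,0.047],[0,0,0]]
    - [[0.135,0,0.065],[0,0,0]]
    - [[0.155,0,0.086],[0,0,0]]
    - [[0.175,0,0.108],[0,0,0]]
    - [[0.193,0,0.131],[0,0,0]]
    - [[0.208,0,0.156],[0,0,0]]
    - [[0.221,0,0.182],[0,0,0]]
    - [[0.231,0,0.21],[0,0,0]]

```text
time_s: 7.35
position: [0.5649, -0.2649, 0.105]
tool_rot: [[-0.984, -0.177, 0.0], [-0.177, 0.984, -0.0], [-0.0, -0.0, -1.0]]
ft_force: [0.3, 0.3, 0.2]
grip_width: 0.0001
gripper_force: 0.1
```

```bash
python3 - <<'E'
from h import *
s=env.observe();p=s['position'];print(s['time_s'],p,s['ft_force'], 'tin x',(p-LUG)@X*1000-78,(p-LUG)@Y*1000)
E
```

```text
7.35 [ 0.5649 -0.2649  0.105 ] [0.3142 0.2614 0.2323] tin x -29.083247197864402 -0.09903623495074489
```

Request:
step_arm:
  targets:
    - [[0.006,0,0.025],[0,0,0]]
    - [[0.008,0,0.045],[0,0,0]]
    - [[0.01,0,0.06],[0,0,0]]
    - [[0.01,0,0.072],[0,0,0]]
    - [[0.01,0,0.08],[0,0,0]]
    - [[0.01,0,0.086],[0,0,0]]
    - [[0.01,0,0.086],[0,0,0]]

```text
time_s: 7.93
position: [0.5623, -0.2652, 0.0793]
tool_rot: [[-0.984, -0.177, -0.0], [-0.177, 0.984, 0.0], [0.0, 0.0, -1.0]]
ft_force: [0.8, 0.5, 0.3]
grip_width: 0.0
gripper_force: 0.0
```

Request:
step_arm:
  targets:
    - [[0,0,0.005],[0,0,0]]
    - [[0,0,0.01],[0,0,0]]
    - [[0,0,0.01],[0,0,0]]

```text
time_s: 8.18
position: [0.5623, -0.2654, 0.077]
tool_rot: [[-0.984, -0.177, 0.001], [-0.177, 0.984, -0.001], [-0.0, -0.001, -1.0]]
ft_force: [-1.4, 0.6, 4.1]
grip_width: 0.0001
gripper_force: 2.1
```

Request:
step_arm:
  targets:
    - [[0,0,-0.12],[0,0,0]]
    - [[0,0,-0.24],[0,0,0]]
    - [[0,0,-0.36],[0,0,0]]
    - [[0,0,-0.45],[0,0,0]]
    - [[0,0,-0.45],[0,0,0]]
  jaw: 40

```text
time_s: 8.6
position: [0.5638, -0.2663, 0.218]
tool_rot: [[-0.984, -0.177, 0.009], [-0.177, 0.984, -0.007], [-0.008, -0.008, -1.0]]
ft_force: [0.6, 0.8, -0.1]
grip_width: 0.0403
gripper_force: 0.0
```

```bash
python3 -c "
from h import *
print(env.observe()['position'],env.observe()['time_s'])
A=np.array
plan([(A([.52,0.01,.21]),190.2),(A([.479,.1245,.21]),190.2)])"
```

```text
[ 0.5638 -0.2663  0.218 ] 8.6
[-0.0194  0.9326  0.0192] [-0.01  0.01  0.  ] rows>= 7
[0.0669 0.3998 0.    ] [0. 0. 0.] rows>= 3
```

Request:
step_arm:
  targets:
    - [[0,0.13,0],[0,0,0]]
    - [[0,0.26,0],[0,0,0]]
    - [[0,0.39,0],[0,0,0]]
    - [[-0.01,0.52,0],[0,0,0]]
    - [[-0.01,0.65,0],[0,0,0]]
    - [[-0.02,0.78,0],[0,0,0]]
    - [[-0.02,0.88,0],[0,0,0]]
    - [[-0.02,0.93,0],[0,0,0]]

```text
time_s: 9.27
position: [0.5176, 0.0137, 0.2114]
tool_rot: [[-0.984, -0.18, -0.0], [-0.18, 0.984, 0.001], [0.0, 0.001, -1.0]]
ft_force: [0.1, -0.7, -0.2]
grip_width: 0.0395
gripper_force: 0.0
```

Request:
step_arm:
  targets:
    - [[0.02,0.13,0],[0,0,0]]
    - [[0.04,0.26,0],[0,0,0]]
    - [[0.06,0.36,0],[0,0,0]]
    - [[0.067,0.4,0],[0,0,0]]
    - [[0.067,0.4,0],[0,0,0]]
    - [[0.067,0.4,0],[0,0,0]]

```text
time_s: 9.77
position: [0.4778, 0.1248, 0.2114]
tool_rot: [[-0.984, -0.178, 0.0], [-0.178, 0.984, -0.0], [-0.0, -0.0, -1.0]]
ft_force: [-0.3, -0.4, 0.3]
grip_width: 0.04
gripper_force: 0.0
```

```bash
python3 - <<'E'
from h import *
s=env.observe();print(s['time_s'],s['position'],s['tool_rot'][:,2],s['q'])
d=get_image('wrist');save('w3',d);a=get_image('top');save('top3',a);b=get_image('side');save('side3',b)
# pin in wrist: top at z .074
W=pts(d);print('pred',proj(d,[[.479,.1245,.074],[.479,.1245,.042]]))
W=pts(d);m=(W[...,2]>.066)&(W[...,2]<.08)&(np.hypot(W[...,0]-.479,W[...,1]-.1245)<.02);print('wrist pin top',m.sum(),W[m].mean(0),W[m].min(0),W[m].max(0))
m=(W[...,2]>.046)&(W[...,2]<.08)&(np.hypot(W[...,0]-.479,W[...,1]-.1245)<.02);print(m.sum(),W[m].min(0),W[m].max(0))
print('lid hole pred',proj(a,[tin(-78,0,68.5),tin(-78,0,65)]),proj(b,[tin(-78,0,68.5)]))
c=[cv2.resize(d['img'][100:340,180:460],(360,308)),cv2.resize(a['img'][185:235,390:450],(360,300),interpolation=cv2.INTER_CUBIC)]
c[0]=cv2.resize(c[0],(360,300))
s_=cv2.resize(b['img'][210:310,310:430],(720,600),interpolation=cv2.INTER_CUBIC)
im=np.hstack([np.vstack(c),s_]);im=cv2.resize(im,(800,444));cv2.imwrite('pics/c3.png',cv2.cvtColor(im,cv2.COLOR_RGB2BGR))
E
```

```text
9.7667 [0.4778 0.1248 0.2114] [ 0.0002 -0.0004 -1.    ] [  0.8845  17.1426  84.9903  -0.0239  77.8536 -99.3732]
pred [[317.3655 189.9615]
 [317.4414 181.6782]]
wrist pin top 314 [0.4792 0.1249 0.0727] [0.4709 0.1159 0.066 ] [0.4891 0.1341 0.0751]
396 [0.4709 0.1159 0.0463] [0.4891 0.1341 0.0751]
lid hole pred [[419.4499 214.7736]
 [419.1142 214.9933]] [[364.2782 263.0702]]
```

View pics/c3.png

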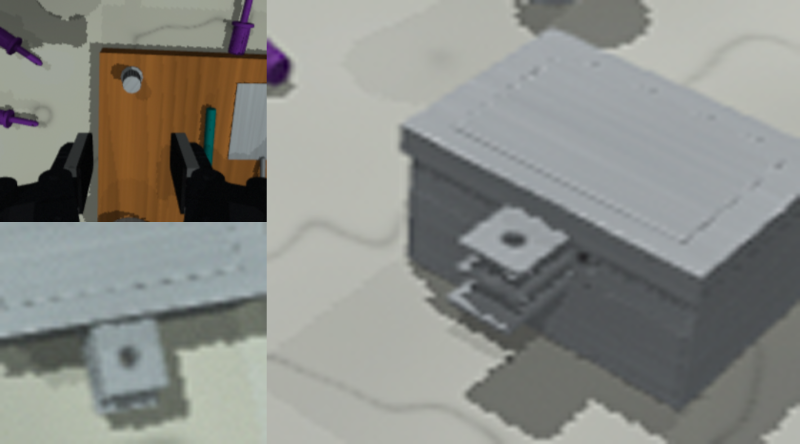

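Wrist crop: pin at (132,78), where predicted. Side crop: lid down, lid-tab hole at (513,239) of the crop above the lug and drawer tabs, drawer home. Grasp the pin.

Request:
step_arm:
  targets:
    - [[-0.006,0,0.12],[0,0,0]]
    - [[-0.006,0,0.24],[0,0,0]]
    - [[-0.006,0,0.36],[0,0,0]]
    - [[-0.006,0,0.45],[0,0,0]]
    - [[-0.006,0,0.51],[0,0,0]]
    - [[-0.006,0,0.545],[0,0,0]]
    - [[-0.006,0,0.558],[0,0,0]]
    - [[-0.006,0,0.558],[0,0,0]]

```text
time_s: 10.58
position: [0.4795, 0.1244, 0.0434]
tool_rot: [[-0.984, -0.176, -0.002], [-0.176, 0.984, -0.0], [0.002, 0.0, -1.0]]
ft_force: [0.5, -0.5, 0.1]
grip_width: 0.04
gripper_force: 0.0
```

Request:
step_arm:
  targets:
    - [[0,0,0],[0,0,0]]
    - [[0,0,0],[0,0,0]]
    - [[0,0,0],[0,0,0]]
    - [[0,0,0],[0,0,0]]
    - [[0,0,0],[0,0,0]]
    - [[0,0,0],[0,0,0]]
    - [[0,0,0],[0,0,0]]
    - [[0,0,0],[0,0,0]]
  jaw: 10
  grip_force: 80

```text
time_s: 11.25
position: [0.4801, 0.125, 0.0451]
tool_rot: [[-0.984, -0.177, 0.002], [-0.177, 0.984, -0.0], [-0.002, -0.001, -1.0]]
ft_force: [0.0, -2.3, 6.6]
grip_width: 0.0161
gripper_force: 78.1
```

```bash
python3 - <<'E'
from h import *
s=env.observe();print(s['time_s'],s['position'],s['ft_force'],s['grip_width'],s['gripper_force'])
a=dict(np.load('top3.npz'));b=dict(np.load('side3.npz'))
for d,g in((a,(419.4,214.8)),(b,(310+(513-267)*600/533/1.35*0+ (513-266.7)/(533.3/120),210+239/(444/100)))):
    h=dark(d,*g);print(g,h,ray(d,*h,.0685))
E
```

```text
11.25 [0.4801 0.125  0.0451] [ 0.0071 -2.3461  6.6121] 0.016130880522849354 78.0728816986084
(419.4, 214.8) (np.float64(418.4343434343434), np.float64(214.8125701459035)) [ 0.5166 -0.2713  0.0685]
(365.42096381023816, 263.8288288288288) (np.float64(365.137236084453), np.float64(263.468330134357)) [ 0.5172 -0.2753  0.0685]
```

Request:
step_arm:
  targets:
    - [[0,0,-0.03],[0,0,0]]
    - [[0,0,-0.09],[0,0,0]]
    - [[0,0,-0.18],[0,0,0]]
    - [[0,0,-0.3],[0,0,0]]
    - [[0,0,-0.42],[0,0,0]]
    - [[0,0,-0.5],[0,0,0]]
    - [[0,0,-0.52],[0,0,0]]
    - [[0,0,-0.52],[0,0,0]]

```text
time_s: 11.92
position: [0.4798, 0.1254, 0.202]
tool_rot: [[-0.984, -0.177, 0.004], [-0.177, 0.984, 0.0], [-0.004, -0.0, -1.0]]
ft_force: [-0.3, 0.5, -1.3]
grip_width: 0.0158
gripper_force: 78.0
```

```bash
python3 -c "
from h import *
s=env.observe();print(s['position'],s['time_s'],s['grip_width'],s['gripper_force'],s['ft_force'])
A=np.array
plan([(A([.51,-.10,.20]),190.2),(A([*LUG[:2],.20]),190.2),(A([*LUG[:2],.125]),190.2)])"
```

```text
[0.4798 0.1254 0.202 ] 11.9167 0.015800937602040026 78.01092267036438 [-0.34    0.4594 -1.3369]
[ 0.034  -0.7572  0.0069] [-0.001  0.005  0.   ] rows>= 6
[ 0.0804 -0.5731  0.    ] [0. 0. 0.] rows>= 5
[0.   0.   0.25] [0. 0. 0.] rows>= 2
```

Request:
step_arm:
  targets:
    - [[0,-0.1,0],[0,0,0]]
    - [[0.01,-0.2,0],[0,0,0]]
    - [[0.01,-0.31,0],[0,0,0]]
    - [[0.02,-0.42,0],[0,0,0]]
    - [[0.02,-0.53,0],[0,0,0]]
    - [[0.03,-0.64,0],[0,0,0]]
    - [[0.034,-0.73,0],[0,0,0]]
    - [[0.034,-0.757,0],[0,0,0]]

```text
time_s: 12.58
position: [0.5092, -0.1032, 0.1982]
tool_rot: [[-0.985, -0.174, -0.003], [-0.174, 0.985, 0.001], [0.003, 0.001, -1.0]]
ft_force: [0.2, -0.1, -0.2]
grip_width: 0.0159
gripper_force: 78.2
```

Request:
step_arm:
  targets:
    - [[0.02,-0.1,0],[0,0,0]]
    - [[0.03,-0.2,0],[0,0,0]]
    - [[0.04,-0.31,0],[0,0,0]]
    - [[0.06,-0.42,0],[0,0,0]]
    - [[0.07,-0.52,0],[0,0,0]]
    - [[0.08,-0.573,0],[0,0,0]]
    - [[0.08,-0.573,0.1],[0,0,0]]
    - [[0.08,-0.573,0.2],[0,0,0]]
    - [[0.08,-0.573,0.24],[0,0,0]]
    - [[0.08,-0.573,0.24],[0,0,0]]

```text
time_s: 13.42
position: [0.5149, -0.2714, 0.124]
tool_rot: [[-0.984, -0.178, -0.006], [-0.178, 0.984, 0.006], [0.005, 0.007, -1.0]]
ft_force: [0.7, 0.5, -0.5]
grip_width: 0.016
gripper_force: 78.2
```

```bash
python3 - <<'E'
from h import *
s=env.observe();p=s['position'];print(s['time_s'],p,s['tool_rot'][:,2],s['q'][[0,5]])
tip=p-[0,0,.042]
ims=[]
for n in('wrist','side','top'):
    d=get_image(n);save(n+'4',d)
    q=proj(d,[tip,tip+[0,0,.035],tin(-78,0,68.5)]);print(n,q)
    c=q.mean(0).round().astype(int);r=60 if n=='wrist' else 35
    x0,y0=max(c[0]-r,0),min(max(c[1]-r,0),400-2*r);cr=d['img'][y0:y0+2*r,x0:x0+2*r];print(x0,y0,2*r)
    if n!='top':ims.append(cv2.resize(cr,(400,400),interpolation=cv2.INTER_CUBIC))
cv2.imwrite('pics/hov.png',cv2.cvtColor(np.hstack(ims),cv2.COLOR_RGB2BGR))
E
```

```text
13.4167 [ 0.5149 -0.2714  0.124 ] [-0.0064  0.0057 -1.    ] [ -39.4492 -139.6812]
wrist [[317.3635 228.585 ]
 [317.6841 253.7726]
 [313.7198 222.9891]]
256 175 120
side [[363.2349 257.1173]
 [364.3783 241.7534]
 [364.2782 263.0702]]
329 219 70
top [[419.8296 214.7155]
 [423.361  212.4111]
 [419.4499 214.7736]]
386 179 70
```

View pics/hov.png

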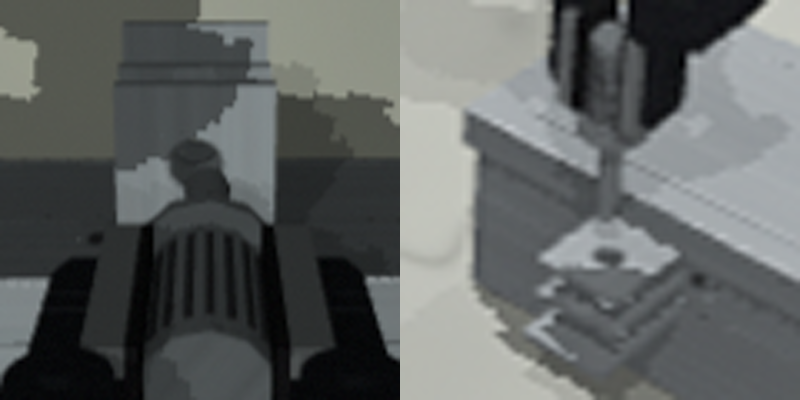

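Wrist crop: lid hole at (195,157), shank foot around (206,180); side crop: foot (610,215) right above hole (608,257). Let me refine hole and shank in one settled wrist image.

Request:
step_arm:
  targets:
    - [[0,0,0],[0,0,0]]
    - [[0,0,0],[0,0,0]]

```text
time_s: 13.73
position: [0.5169, -0.2735, 0.1293]
tool_rot: [[-0.984, -0.177, 0.002], [-0.177, 0.984, -0.001], [-0.001, -0.002, -1.0]]
ft_force: [0.2, -1.0, -1.0]
grip_width: 0.0161
gripper_force: 78.2
```

```bash
cat > m.py <<'E'
from h import *
def tf(W): return np.stack([(W-LUG)@X*1000-78,(W-LUG)@Y*1000,W[...,2]*1000],-1)
if __name__=='__main__':
    s=env.observe();p=s['position'];print(s['time_s'],'tcp tin',tf(p),s['tool_rot'][:,2])
    d=get_image('wrist');save('w5',d);T=tf(pts(d));g=cv2.cvtColor(d['img'],cv2.COLOR_RGB2GRAY)
    near=(np.abs(T[...,0]+78)<20)&(np.abs(T[...,1])<10)
    for z in range(82,122,4):
        k=near&(np.abs(T[...,2]-z)<2);q=T[k]
        if len(q)>3:print(z,len(q),'x',q[:,0].min().round(1),np.median(q[:,0]).round(1),'y',q[:,1].min().round(1),q[:,1].max().round(1))
    tab=(np.abs(T[...,2]-68.5)<2.5)&(T[...,0]<-60)&(T[...,0]>-105)&(np.abs(T[...,1])<25);q=T[tab]
    print('tab',len(q),q.min(0),q.max(0),np.median(q[:,2]))
    for r in np.unique(np.nonzero(tab)[0])[::4]: 
        e=T[r][tab[r]];print(r,e[:,0].mean().round(1),e[:,1].min().round(1),e[:,1].max().round(1),len(e))
    v0=proj(d,[tin(-78,0,68.5)])[0];print(v0)
    u,v=v0.round().astype(int);print(g[v-10:v+12,u-10:u+14]);print(T[v-10:v+12,u,2].round(0))
E
python3 m.py
```

```text
13.7333 tcp tin [-77.8594  -0.0658 129.2579] [ 0.0016 -0.0013 -1.    ]
90 13 x -81.7 -80.4 y -4.3 3.1
94 35 x -82.1 -80.9 y -4.2 3.7
98 34 x -82.1 -81.3 y -4.1 3.6
102 20 x -82.2 -81.4 y -3.4 2.9
tab 1721 [-94.458  -15.888   66.0088] [-60.0425  16.1363  69.7809] 67.71017102630978
194 -94.1 -15.5 15.4 37
198 -91.7 -15.4 16.0 48
202 -88.9 -15.4 15.4 47
206 -86.0 -15.6 15.6 47
210 -83.2 -15.7 15.6 47
214 -80.3 -15.7 15.6 34
218 -77.3 -15.7 15.8 31
222 -74.4 -15.7 15.8 36
226 -71.5 -15.9 15.9 35
230 -68.5 -15.2 15.9 32
234 -65.5 -15.3 16.0 30
238 -62.3 -15.3 16.1 13
[318.0126 217.5595]
[[ 78  80  79  77  76  76  75  75 120 133 136 136 135 134 133 132 131 131
  134 136 135 134 134 135]
 [ 79  78  80  78  77  75  75  71 120 133 135 136 135 134 133 132 131 131
  133 136 135 134 135 135]
 [ 79  79  78  78 107 113 112 110 127 129 127 130 134 134 133 131 131 131
  133 136 135 134 135 134]
 [ 79  79  79  78 122 129 123 121 108 105  98  97 107 110 123 130 131 131
  133 135 135 134 134 135]
 [ 79  79  79  78 122 124 102  84  65  64  58  55  62  66  90 111 123 129
  134 136 136 134 135 136]
 [ 79 
[... 1102 characters left out ...]
5]
 [130 134 135 131 118 103  82  62  50  47  56  58  59  55  66  81  92 110
  126 127 128 128 134 135]
 [127 129 130 129 126 116  89  60  47  46  47  47  49  61  84 103 117 125
  126 126 125 126 129 130]
 [126 127 127 126 126 105  70  49  46  44  46  46  44  52  81 113 118 121
  124 126 126 125 126 127]
 [127 128 126 126 107  74  49  46  47  45  46  45  44  42  55  92 113 119
  125 126 126 124 127 126]
 [127 127 127 126  83  49  45  46  47  46  46  46  43  43  38  55 111 123
  126 127 118 115 125 126]
 [127 127 127 105  61  45  46  47  46  45  46  46  43  41  38  35  88 118
  125 127 113 109 116 116]]
[68. 67. 67. -2. 40. nan 41. 42. 42. 41. 52. 53. 55. 55. 55. 55. 64. 93.
 94. 94. 97. 98.]
```

Request:
step_arm:
  targets:
    - [[-0.0013,0.002,0],[0,0,0]]
    - [[-0.0013,0.002,0.02],[0,0,0]]
    - [[-0.0013,0.002,0.04],[0,0,0]]
    - [[-0.0013,0.002,0.055],[0,0,0]]
    - [[-0.0013,0.002,0.063],[0,0,0]]
    - [[-0.0013,0.002,0.071],[0,0,0]]
    - [[-0.0013,0.002,0.079],[0,0,0]]
    - [[-0.0013,0.002,0.085],[0,0,0]]
    - [[-0.0013,0.002,0.085],[0,0,0]]

```text
time_s: 14.53
position: [0.5166, -0.2728, 0.1023]
tool_rot: [[-0.984, -0.177, -0.0], [-0.177, 0.984, 0.0], [0.0, 0.0, -1.0]]
ft_force: [-0.2, -0.0, -0.4]
grip_width: 0.0155
gripper_force: 78.2
```

Request:
step_arm:
  targets:
    - [[0,0,0.008],[0,0,0]]
    - [[0,0,0.016],[0,0,0]]
    - [[0,0,0.024],[0,0,0]]
    - [[0,0,0.032],[0,0,0]]
    - [[0,0,0.036],[0,0,0]]
    - [[0,0,0.036],[0,0,0]]

```text
time_s: 15.03
position: [0.5166, -0.2728, 0.0914]
tool_rot: [[-0.984, -0.177, -0.001], [-0.177, 0.984, 0.0], [0.0, 0.0, -1.0]]
ft_force: [-0.8, -0.1, -0.7]
grip_width: 0.0156
gripper_force: 78.2
```

Through the lug. Next the drawer tab.

Request:
step_arm:
  targets:
    - [[0,0,0.008],[0,0,0]]
    - [[0,0,0.016],[0,0,0]]
    - [[0,0,0.024],[0,0,0]]
    - [[0,0,0.032],[0,0,0]]
    - [[0,0,0.04],[0,0,0]]
    - [[0,0,0.044],[0,0,0]]
    - [[0,0,0.044],[0,0,0]]

```text
time_s: 15.62
position: [0.5166, -0.2728, 0.0783]
tool_rot: [[-0.984, -0.177, -0.0], [-0.177, 0.984, 0.0], [0.0, 0.0, -1.0]]
ft_force: [-0.3, -0.1, -0.8]
grip_width: 0.0157
gripper_force: 78.2
```

Request:
step_arm:
  targets:
    - [[0,0,0.005],[0,0,0]]
    - [[0,0,0.01],[0,0,0]]
    - [[0,0,0.015],[0,0,0]]
    - [[0,0,0.02],[0,0,0]]
    - [[0,0,0.02],[0,0,0]]
    - [[0,0,0.02],[0,0,0]]

```text
time_s: 16.12
position: [0.5168, -0.2729, 0.0728]
tool_rot: [[-0.984, -0.177, 0.0], [-0.177, 0.984, -0.0], [-0.0, -0.0, -1.0]]
ft_force: [0.6, 0.4, 1.3]
grip_width: 0.0157
gripper_force: 78.3
```

Request:
step_arm:
  targets:
    - [[0,0,0.004],[0,0,0]]
    - [[0,0,0.008],[0,0,0]]
    - [[0,0,0.008],[0,0,0]]
    - [[0,0,0.008],[0,0,0]]

```text
time_s: 16.45
position: [0.517, -0.273, 0.0719]
tool_rot: [[-0.984, -0.177, 0.001], [-0.177, 0.984, -0.001], [-0.001, -0.001, -1.0]]
ft_force: [-4.2, 2.5, 15.1]
grip_width: 0.0156
gripper_force: 79.8
```

Request:
step_arm:
  targets:
    - [[0,0,0.002],[0,0,0]]
    - [[0,0,0.002],[0,0,0]]
    - [[0,0,0.002],[0,0,0]]

```text
time_s: 16.7
position: [0.517, -0.273, 0.0718]
tool_rot: [[-0.984, -0.177, 0.002], [-0.177, 0.984, -0.002], [-0.001, -0.002, -1.0]]
ft_force: [-5.3, 4.3, 19.5]
grip_width: 0.0158
gripper_force: 80.1
```

```bash
python3 - <<'E'
from h import *
from m import tf
s=env.observe();print(s['time_s'],tf(s['position']),s['ft_force'])
d=get_image('wrist');save('w6',d);b=get_image('side');save('s6',b);a=get_image('top')
for n,i,u0 in(('wrist',d,None),('side',b,None),('top',a,None)):
    T=tf(pts(i));tab=(np.abs(T[...,2]-67)<5)&(T[...,0]<-90)&(T[...,0]>-95)&(np.abs(T[...,1])<14);print(n,'tab z',tab.sum(),np.median(T[tab][:,2]) if tab.any() else '')
    for yy in(-60,60):
        L=(np.abs(T[...,2]-78)<8)&(np.abs(T[...,0]+40)<12)&(np.abs(T[...,1]-yy)<12);B=(np.abs(T[...,2]-78)<8)&(np.abs(T[...,0]-45)<8)&(np.abs(T[...,1]-yy)<12)
        if L.any() and B.any():print(' lid z front/back',yy,np.median(T[L][:,2]),np.median(T[B][:,2]))
i=np.hstack([cv2.resize(d['img'][150:350,217:417],(400,400)),cv2.resize(b['img'][215:305,325:415],(400,400),interpolation=cv2.INTER_CUBIC)])
cv2.imwrite('pics/fin.png',cv2.cvtColor(i,cv2.COLOR_RGB2BGR))
E
```

```text
16.7 [-77.6565   0.4107  71.7682] [-5.2777  4.2638 19.5281]
wrist tab z 461 63.90724097570846
side tab z 23 64.00959867248152
 lid z front/back -60 75.61987431303046 75.78914081887191
top tab z 0 
 lid z front/back 60 75.52284202126194 74.63458014141852
```

View pics/fin.png

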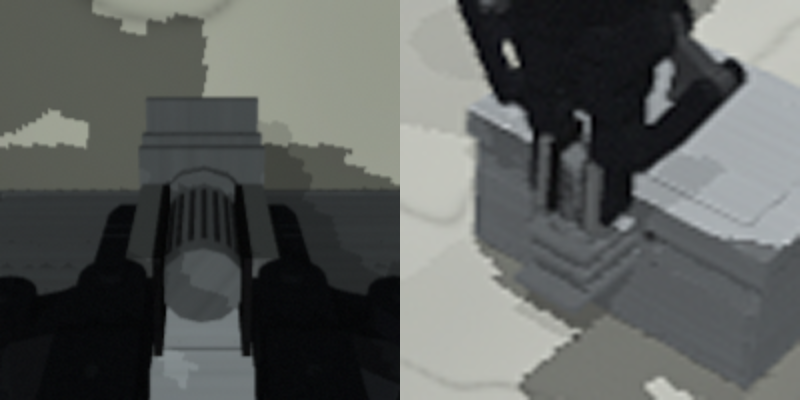

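Tab height fell 3.8 mm (67.7 to 63.9) in the wrist view. The collar at (200,180) sits flat on the lid tab, and the lid is level. The arm presses with about 19.5 N and still holds the pin.

```bash
python3 -c "
from h import *
print(close_job())"
```

```text
the job is handed in; nothing more can be done
None
```

I handed the job in at about 17 s: the drawer is clicked home, the lid is shut on its seal, and the steel pin is down through all three tabs with the gripper still holding it and pressing at about 19.5 N.

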